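# Set degreased hub parts to dry and hold the bearing cone over the drip tray with tongs

### The arm

A 6-joint arm with a two-finger parallel gripper is mounted at the origin on the work surface. World frame = base frame: x ahead of the robot, y to its left, z up, the work surface at z = 0. Lengths are in mm, angles in rad, forces in N, time in s.
With the tool pointing down it reaches from about 275 to 750 mm from the base axis. Payload 10.2 kg.
Tool frame: the origin (TCP) lies midway between the tips of the shut fingers; the grasp point (between the pads) lies 19 mm behind it; z points along the fingers, y is the line along which they close (so a half turn about z gives the same grasp; the last joint's range is limited). The gripper opens to 85 mm and grips with 20 to 120 N. Pads are 22 mm wide; open, the fingers measure 114 mm over their backs; the gripper's body (76 mm by 85 mm) begins 54 mm behind the grasp point. The pads swing forward as they close: fully open they stand 13 mm farther back than shut.
Start: joints at [1.048, 0.313, 1.498, -0, 1.331, -0.223], TCP at [155.061, 501.585, 231.294] pointing down, gripper open.
Joint ranges: [-2.94, 2.94], [-0.97, 2.17], [0.19, 2.56], [-1.23, 4.37], [0.02, 3.11], [-2.88, 2.88]. Speed limits (rad/s): [2.39, 2.39, 3.01, 3.14, 3.14, 3.14].

### API

Orientations are given as a unit quaternion [w, x, y, z].
In Python, from rig import sense, capture, finish_job, find_in, place_of gives the robot as it stands. The module is installed in compiled form; this text tells all that it offers.
- The arm moves only by the shell command python3 -m jog 'ROWS' [FORCE]. ROWS is JSON, a list of rows, each an object of numbers: "tx", "ty", "tz": the shift along the tool's x, y, z in mm; "ax", "ay", "az": the turn, a rotation vector about the tool's x, y, z in rad; "jaw": the closure, from -1 (fully open) to 1 (shut), so that 0 is half open. In form: [{"tx": .., "ty": .., "tz": .., "ax": .., "ay": .., "az": .., "jaw": ..}, ...]. A call has 1 to 5 rows; each row shifts and turns the commanded pose from where the row before left it, along the tool's axes as they then stand; what a row does not reach is not made up. A row lasts 1/8 s, in which the tool goes at most 62.5 mm and 10.7 degrees, less where a joint would pass 70% of its speed; a pose out of reach is approached as far as the arm can. A call with a gripper value outside its range is refused whole. The fingers move at their own pace and stop on an object; FORCE is the grip in N (left out, the last holds). Time passes only in rows, so rows that do not move let the fingers close. It gives the time, the measured TCP pose, the force, the opening and the grip force at its end, in the units of the state.
- sense(): the state, without advancing time (a new reading comes with each control period).
- capture(name): name is "side" or "top" or "wrist"; returns a dict with "color" (384x512x3 uint8, red, green, blue), "depth" (384x512 float32, mm along the optical axis (not along the pixel's ray), 0 where there is no reading), "fx", "fy", "cx", "cy" (pixels), "k1" (the pictures are not rectified: a ray, as slopes to the right and down, at radius r is drawn at 1 + k1 r^2 times it, then the intrinsics apply), "camera_from_world" (4x4, takes a point from world to camera coordinates); the wrist camera has in their place "mount" (4x4, takes a point from camera to tool coordinates, whose origin is the TCP and whose axes are the flange's). Camera axes: x right, y up, looking along -z (the intrinsics and any distortion apply to the point x, -y, -z); pixel columns grow to the right and rows downward; lengths in mm; the calibration is good to about 2 mm. A picture is of the moment at which its call begins: read the wrist's pose just before it.
- finish_job(): hands the job in; it is judged then, once.
Trained networks look in the newest picture that a camera, given by its name, has taken for a name from the list of things; names that differ only in an ending like _2 or _b are one class to them, and where a whole thing is asked for, a point or a joint stands for the part that bears it (a point fixed in the world has none). Each returns a list of dicts, best first, with "conf" (0 to 1); they miss things now and then, are a little off and sometimes report something else, mostly with a low value. They report only what shows in the picture. A call takes as long as a camera call. They do not tell look-alikes from the thing itself.
- find_in(query, camera): "centre" ([column, row] in pixels, amid what is visible of it).
- place_of(query, camera): "centre" ([column, row] in pixels: a listed point, or the origin of a listed thing).
The state is a dict: "time_s": time; "joints": joint angles; "dq": joint speeds; "tau": joint torques, N m; "eef_pos": TCP position; "ee_rot": TCP orientation; "force": force on the tool from outside, world axes, zero at the start; "wrist_torque": the same for the moment, N m; "grip_width": opening from 0.0 (shut) to 1.0 (fully open); "grip_force": force on a finger pad.
Only numpy, scipy, OpenCV 4.12 (cv2) and the standard library are available. Lean on these libraries where they do the work, as an engineer would, in place of code of your own. Each camera call takes 0.05 s, during which the arm holds its last target. There are 200 camera calls.

### The job

Set the freshly degreased hub parts to drain: slide the two upright bushings along the bench, one at a time, into the lane between the guide rails, the first all the way to the end stop and then the second up against it, keeping them standing. Then take the tongs, close their jaws on the small bearing cone without touching it with the hand, lift it and finish while holding it in the tongs still over the middle of the drip tray, about 10 to 15 cm above the bench. Leave the other things on the bench where they are.

Things in the scene. Friction and masses are not known exactly. Their poses are not given: they have to be found in the camera images.
- bush_a: One of two alike upright steel bushings: a cylinder 40 mm in diameter, 45 mm tall, about 160 g, standing on the bench. Origin: centre of its underside; z is up.
- bush_b: The other bushing, the same as bush_a.
- rails: Drying lane, fixed: two parallel aluminium guide rails 14 mm tall, 6 mm thick, 46 mm apart inside, and a cross plate 30 mm tall as end stop. Parts slide on the bench itself. Origin: on the bench, middle of the stop's inner face; x points along the lane from the stop to the open mouth, y across. The first bushing is home with its centre at x = 20 mm, y = 0; the second, touching it, at x = 60 mm.
- rails_mouth (a point): Middle of the lane's open mouth, at bench height, 137 mm from the stop (at x = 137 mm, y = 0 of rails, same axes). The straight rails run from the stop to 100 mm; from there they flare out at 30 degrees, to 86 mm apart inside at the mouth.
- cone: The small bearing cone: steel, 28 mm in diameter, straight-sided for 19 mm and tapering to 18 mm at its top, 26 mm tall in all, about 45 g, standing on the bench. The smallest loose part there, about 23 to 36 cm to the robot's right of the bushings. Origin: centre of its underside.
- tongs: Sprung steel kitchen-type tongs, about 90 g, lying flat on the bench: a round hinge post 18 mm across and 22 mm tall at one end and two arms (upright strips, 3 mm thick, 20 mm tall, their lower edge 1 mm above the bench) that open in the bench plane. Overall 198 mm long. Origin: underside of the hinge post; x points along the middle line from the hinge to the jaws, y to the left arm, z up.
- tongs_grip (a point): Point on the tongs' middle line 90 mm from the hinge, 11 mm above their underside: squeeze here. The arms' outer faces are 56 mm apart here at rest, 40 mm with the jaws on a 28 mm part, 26 mm fully closed; flat from 50 to 130 mm from the hinge. Springs resist here with 3.3 N at rest, 6.5 N closed on the part; half of any further squeeze reaches the jaws. Held at 50 mm, they carry open.
- tongs_jaws (a point): Point on the tongs' middle line 180 mm from the hinge (90 mm ahead of tongs_grip), between the jaws, 11 mm above the tongs' underside. The jaws are flat upright plates 36 mm long (162 to 198 mm from the hinge), 4 mm thick, 21 mm tall; 60 mm apart inside at rest, parallel when closed on a 28 mm part.
- tongs_left (a joint): Turn of the left arm, rad: 0 at rest (open), 0.09 with the jaws on a 28 mm part, 0.17 fully closed.
- tongs_right (a joint): Turn of the right arm, the same way.
- tray: Drip tray fixed to the bench, dark steel, open on top, 150 (x) x 190 (y) x 28 mm tall, walls 3 mm. Origin: centre of its underside.
- cog: Bystander: a flat steel sprocket, 76 mm across, 6 mm thick. Not part of the job.
- lockring: Bystander: a small steel ring lying flat, 38 mm across, 9 mm tall. Not part of the job.
- spanner: Bystander: a spanner lying flat, 160 mm long. Not part of the job.
- greasepot: Bystander: a pot of grease with a lid, 52 mm across, 55 mm tall. Not part of the job.
- screwjar: Bystander: a glass jar with a lid, 64 mm across, 60 mm tall. Not part of the job.
- pedal: Bystander: a bicycle pedal lying flat, 75 x 76 x 22 mm. Not part of the job.
There are look-alikes about, which are no part of the job. Several things have the shape of the tray; the one meant has the colours described above. What is shaped like the bush_b but red is not meant.

How it is judged:
By the outcome, as a careful person would: the job done as asked, in the order asked, and still so for the second after the job is handed in, while the arm keeps its last pose, push and grip.
It also fails if it takes over 72 s, if anything falls off the work surface, if the arm or the gripper's body presses on something with over 40 N, if the wrist force passes 120 N, or if a joint passes its speed limit or range.

## Working session

There is one attempt and no reset: what is moved stays moved. The work goes in short steps, Python scripts to look and compute and a shell command to move; the robot and the scene stay as the last step left them, time stands still between calls to the robot, and variables do not carry over. Pictures are saved under pics/ and viewed, at most 13 in all, crops included, and the job is handed in when it is done.

```bash
mkdir -p pics
cat > h.py <<'E'
import numpy as np, cv2
from rig import sense, capture, finish_job, find_in, place_of
from scipy.spatial.transform import Rotation as R
def pose():
    s=sense(); q=s['ee_rot']; T=np.eye(4); T[:3,:3]=R.from_quat([q[1],q[2],q[3],q[0]]).as_matrix(); T[:3,3]=s['eef_pos']; return T
def cap(n):
    T=pose(); c=capture(n)
    c['w']=T@c['mount'] if n=='wrist' else np.linalg.inv(c['camera_from_world'])
    return c
def ray(c,px):
    K=np.array([[c['fx'],0,c['cx']],[0,c['fy'],c['cy']],[0,0,1]],float)
    p=cv2.undistortPoints(np.array([[px]],float),K,np.array([c['k1'],0,0,0.]))[0,0]
    return np.array([p[0],-p[1],-1.])
def onz(c,px,z=0):
    d=c['w'][:3,:3]@ray(c,px); o=c['w'][:3,3]; return o+d*(z-o[2])/d[2]
def bydepth(c,px):
    u,v=int(round(px[0])),int(round(px[1])); p=c['depth'][max(v-1,0):v+2,max(u-1,0):u+2]; p=p[p>0]
    if not len(p): return None
    return c['w'][:3,:3]@(ray(c,px)*np.median(p))+c['w'][:3,3]
def save(c,n): cv2.imwrite('pics/'+n,c['color'][:,:,::-1])
E
python3 - <<'E'
from h import *
np.set_printoptions(precision=1,suppress=True)
s=sense(); print(pose(), s['grip_width'])
for n in ['top','side']:
    c=cap(n); save(c,n+'1.png'); print(n,c['w'][:3,3])
    for q in ['bush_a','rails','rails_mouth','cone','tongs','tongs_grip','tongs_jaws','tray']:
        for r in place_of(q,n)[:4]:
            d=bydepth(c,r['centre']); print(q,round(r['conf'],2),np.array(r['centre']),onz(c,r['centre'],0),d)
E
```

```text
[[ -1.    0.3  -0.  154.9]
 [  0.3   1.   -0.  501.4]
 [  0.   -0.   -1.  230.7]
 [  0.    0.    0.    1. ]] 1.0039824864337787
top [ 397.7 -139.4 1167.9]
bush_a 0.6 [185.4 222.9] [535.5  90.7   0. ] [529.9  81.4  47.3]
bush_a 0.55 [183.3 193.7] [630.2 103.3   0. ] [623.1  95.9  35.5]
rails 0.95 [102.5 204.6] [587.8 366.9   0. ] [587.1 365.    4.3]
rails_mouth 0.66 [145.4 206.1] [586.5 224.3   0. ] [586.  223.4   2.8]
cone 0.57 [272.7 210.3] [ 582.9 -186.6    0. ] [ 578.7 -185.5   26.3]
tongs 0.66 [232.3 264.5] [409.  -63.6   0. ] [408.8 -65.   22.4]
tongs 0.15 [273.8 209.8] [ 584.6 -190.1    0. ] [ 580.3 -188.9   26.9]
tongs_grip 0.57 [228.1 234.7] [501.5 -47.    0. ] [501.3 -47.2   2.7]
tongs_jaws 0.68 [227.5 205.3] [595.6 -41.5   0. ] [595.3 -41.7   1.9]
tongs_jaws 0.51 [234.4 262.7] [414.8 -69.9   0. ] [414.7 -70.1   3.6]
tray 0.72 [333.1 220.9] [ 553.2 -379.4    0. ] [ 552.4 -378.2    5.7]
tray 0.57 [414.9 220.1] [ 561.3 -644.3    0. ] [ 560.4 -641.8    5.7]
side [327.9 603.  767.2]
bush_a 0.88 [245.  265.9] [533.3  89.6   0. ] [524.  112.8  34.6]
bush_a 0.84 [139.5 255.5] [818.
[... 166 characters left out ...]
ails_mouth 0.64 [281.9 160.3] [ 559.8 -383.2    0. ] [ 559.2 -380.6    2. ]
rails_mouth 0.6 [208.9 305.7] [577.3 225.8   0. ] [577.  226.4   1.2]
cone 0.51 [259.  193.1] [ 585.  -192.2    0. ] [ 581.1 -180.2   11.5]
cone 0.39 [155.7 307. ] [697.9 269.1   0. ] [688.6 277.5  19.2]
tongs 0.55 [298.  238.4] [421.7 -45.    0. ] [421.6 -44.3   0.9]
tongs_grip 0.31 [316.8 197. ] [ 403.7 -230.6    0. ] [ 403.3 -226.8    3.4]
tongs_grip 0.25 [211.9 208.7] [701.8 -80.3   0. ] [698.7 -74.6   6.3]
tongs_jaws 0.68 [245.  218.5] [590.5 -72.3   0. ] [590.9 -73.4  -1.2]
tray 0.79 [280.2 159.5] [ 566.9 -385.9    0. ] [ 566.2 -383.     2.2]
tray 0.78 [296.3 125.6] [ 564.3 -626.9    0. ] [ 563.6 -623.2    2.3]
```

View pics/top1.png

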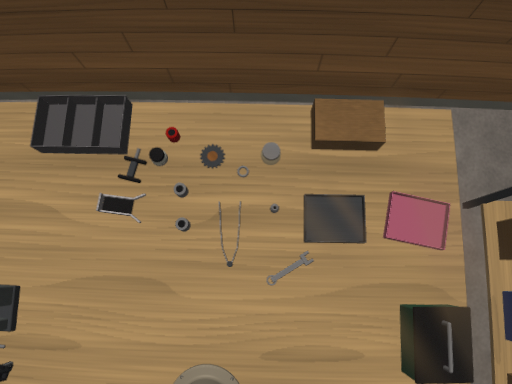

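View pics/side1.png

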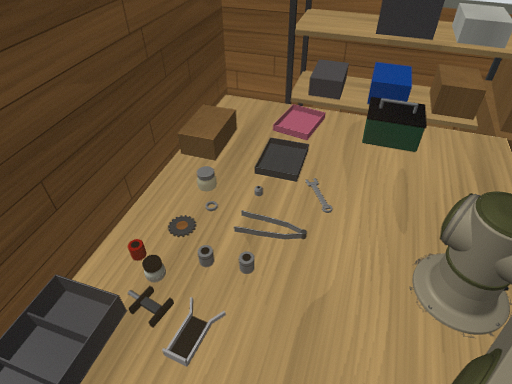

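The top view shows the grey bushings at (180,190) and (182,224), and a red look-alike at (173,134). The lane runs from (98,204) to (145,207) with its mouth on the right. The tongs have their hinge at (230,264) and jaws at about (230,203). The cone is at (274,208) and the dark tray at (334,220). The side view agrees.

```bash
cat >> h.py <<'E'
def go(x,y,z,deg=None):
    """tool-frame shift to a world target (rotation done AFTER the shift, and BEFORE it)"""
    T=pose(); cur=np.degrees(np.arctan2(T[1,1],T[0,1])); d=np.array([x,y,z])-T[:3,3]
    a=0 if deg is None else (cur-deg+90)%180-90
    T2=T[:3,:3]@R.from_rotvec([0,0,np.radians(a)]).as_matrix()
    print('at',T[:3,3].round(1),'yaw',round(cur,1),'shift-first',(T[:3,:3].T@d).round(1),'az',round(np.radians(a),3),'turn-first',(T2.T@d).round(1))
E
python3 - <<'E'
from h import *
s=sense();print(s['joints'])
go(580,200,300,0)
E
```

```text
[ 1.04757442e+00  3.12884198e-01  1.49771887e+00  6.26871789e-06
  1.33096575e+00 -2.23366452e-01]
at [155.1 501.6 231.3] yaw 72.8 shift-first [-495.  -162.6  -68.7] az 1.271 turn-first [-301.6  424.9  -68.7]
```

```bash
python3 -m jog '[{"tx":-50,"ty":-16,"tz":-7},{"tx":-50,"ty":-16,"tz":-7},{"tx":-50,"ty":-16,"tz":-7},{"tx":-50,"ty":-16,"tz":-7},{"tx":-50,"ty":-16,"tz":-7}]' >/dev/null
python3 -m jog '[{"tx":-50,"ty":-16,"tz":-7},{"tx":-50,"ty":-16,"tz":-7},{"tx":-50,"ty":-16,"tz":-7},{"tx":-50,"ty":-16,"tz":-7},{"tx":-45,"ty":-18,"tz":-7}]' 
python3 -m jog '[{"az":0.16},{"az":0.16},{"az":0.16},{"az":0.16},{"az":0.16}]'
python3 -m jog '[{"az":0.16},{"az":0.16},{"az":0.15},{}]'
python3 - <<'E'
from h import *
np.set_printoptions(precision=1,suppress=True)
print(pose())
c=cap('wrist'); save(c,'w1.png'); print(c['w'],c['fx'])
for q in ['bush_a','rails','rails_mouth']:
    for r in place_of(q,'wrist')[:4]:
        print(q,round(r['conf'],2),np.array(r['centre']),onz(c,r['centre'],0),bydepth(c,r['centre']))
E
```

```text
[[ -1.    0.3   0.  155.1]
 [  0.3   1.    0.  501.6]
 [  0.    0.   -1.  231.3]
 [  0.    0.    0.    1. ]]
[[  0.3  -0.9  -0.3  80.2]
 [  1.    0.3   0.1 526.3]
 [  0.   -0.3   1.  373.3]
 [  0.    0.    0.    1. ]] 301.87869127246046schema error: expected keys tx, ty, tz, ax, ay, az, jaw
schema error: expected keys tx, ty, tz, ax, ay, az, jaw
schema error: expected keys tx, ty, tz, ax, ay, az, jaw
schema error: expected keys tx, ty, tz, ax, ay, az, jaw
```

View pics/w1.png

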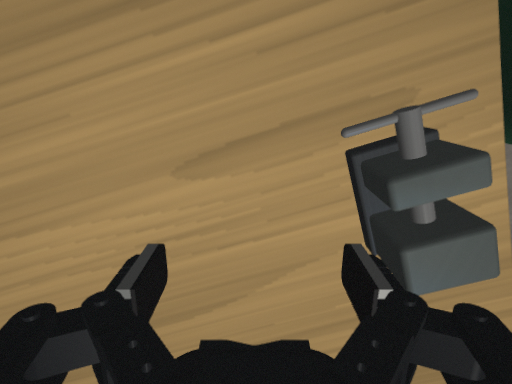

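The picture shows only bare bench and a vice, because the rows were refused: every key is required. I'll resend them in full.

```bash
python3 -m jog '[{"tx":-50,"ty":-16,"tz":-7,"ax":0,"ay":0,"az":0,"jaw":-1},{"tx":-50,"ty":-16,"tz":-7,"ax":0,"ay":0,"az":0,"jaw":-1},{"tx":-50,"ty":-16,"tz":-7,"ax":0,"ay":0,"az":0,"jaw":-1},{"tx":-50,"ty":-16,"tz":-7,"ax":0,"ay":0,"az":0,"jaw":-1},{"tx":-50,"ty":-16,"tz":-7,"ax":0,"ay":0,"az":0,"jaw":-1}]'
python3 -m jog '[{"tx":-50,"ty":-16,"tz":-7,"ax":0,"ay":0,"az":0,"jaw":-1},{"tx":-50,"ty":-16,"tz":-7,"ax":0,"ay":0,"az":0,"jaw":-1},{"tx":-50,"ty":-16,"tz":-7,"ax":0,"ay":0,"az":0,"jaw":-1},{"tx":-50,"ty":-16,"tz":-7,"ax":0,"ay":0,"az":0,"jaw":-1},{"tx":-45,"ty":-18,"tz":-7,"ax":0,"ay":0,"az":0,"jaw":-1}]'
python3 -m jog '[{"tx":0,"ty":0,"tz":0,"ax":0,"ay":0,"az":0.16,"jaw":-1},{"tx":0,"ty":0,"tz":0,"ax":0,"ay":0,"az":0.16,"jaw":-1},{"tx":0,"ty":0,"tz":0,"ax":0,"ay":0,"az":0.16,"jaw":-1},{"tx":0,"ty":0,"tz":0,"ax":0,"ay":0,"az":0.16,"jaw":-1},{"tx":0,"ty":0,"tz":0,"ax":0,"ay":0,"az":0.16,"jaw":-1}]'
python3 -m jog '[{"tx":0,"ty":0,"tz":0,"ax":0,"ay":0,"az":0.16,"jaw":-1},{"tx":0,"ty":0,"tz":0,"ax":0,"ay":0,"az":0.16,"jaw":-1},{"tx":0,"ty":0,"tz":0,"ax":0,"ay":0,"az":0.15,"jaw":-1},{"tx":0,"ty":0,"tz":0,"ax":0,"ay":0,"az":0,"jaw":-1}]'
python3 - <<'E'
from h import *
np.set_printoptions(precision=1,suppress=True)
print(pose())
c=cap('wrist'); save(c,'w2.png'); print(c['w'],c['fx'])
for q in ['bush_a','rails','rails_mouth']:
    for r in place_of(q,'wrist')[:4]:
        print(q,round(r['conf'],2),np.array(r['centre']),onz(c,r['centre'],0),bydepth(c,r['centre']))
E
```

```text
time_s: 1.72
eef_pos: [371.5, 350.2, 266.7]
ee_rot: [0.0, 0.149, 0.989, 0.0]
force: [0.7, 1.1, 0.2]
grip_width: 1.001
grip_force: 0.0
time_s: 2.35
eef_pos: [581.4, 199.4, 301.4]
ee_rot: [-0.0, 0.149, 0.989, 0.0]
force: [-0.2, 0.2, 0.2]
grip_width: 1.002
grip_force: 0.0
time_s: 2.98
eef_pos: [580.1, 200.6, 301.2]
ee_rot: [-0.0, 0.525, 0.851, -0.0]
force: [-0.4, -0.3, -1.0]
grip_width: 1.003
grip_force: 0.0
time_s: 3.48
eef_pos: [580.1, 200.6, 301.2]
ee_rot: [-0.0, 0.706, 0.708, -0.0]
force: [0.5, -0.6, 0.1]
grip_width: 1.004
grip_force: 0.0
[[ -0.    1.   -0.  580.1]
 [  1.    0.   -0.  200.6]
 [ -0.   -0.   -1.  301.2]
 [  0.    0.    0.    1. ]]
[[  1.   -0.   -0.  579.8]
 [  0.    1.    0.3 280.5]
 [  0.   -0.3   1.  443.3]
 [  0.    0.    0.    1. ]] 301.87869127246046
bush_a 0.71 [223.4 214.2] [531.6  94.3   0. ] [536.3 112.4  43.2]
bush_a 0.67 [414.6 185.1] [825.1 143.    0. ] [803.7 154.9  38.6]
bush_a 0.66 [291.  205.5] [638.2 109.2   0. ] [632.4 126.2  44. ]
rails 0.84 [265.9  21.6] [595.2 365.5   0. ] [595.2 365.4   0.6]
rails 0.7 [160.9 291.6] [420.  -49.6   0. ] [537.2 192.5 325.1]
```

View pics/w2.png

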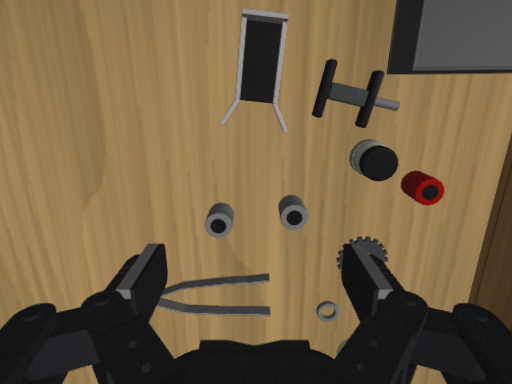

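The wrist view shows the lane, with its stop at about (265,17) and its mouth at about (255,125). The grey bushings are at (219,220) and (292,213), and the tongs lie below with the jaws at about (268,293). Next I'll fit them numerically.

```bash
cat >> h.py <<'E'
def cloud(c):
    v,u=np.mgrid[0:384,0:512]; K=np.array([[c['fx'],0,c['cx']],[0,c['fy'],c['cy']],[0,0,1]],float)
    p=cv2.undistortPoints(np.stack([u,v],-1).reshape(-1,1,2).astype(float),K,np.array([c['k1'],0,0,0.]))[:,0]
    P=np.c_[p[:,0],-p[:,1],-np.ones(len(p))]*c['depth'].reshape(-1,1)
    return (P@c['w'][:3,:3].T+c['w'][:3,3]).reshape(384,512,3)
def bush(C,x,y,z0=38,z1=52,r=32):
    m=(np.hypot(C[...,0]-x,C[...,1]-y)<r)&(C[...,2]>z0)&(C[...,2]<z1)
    p=C[m]; return cv2.minEnclosingCircle(p[:,:2].astype(np.float32)),np.median(p[:,2]),len(p)
E
python3 - <<'E'
from h import *
np.set_printoptions(precision=1,suppress=True)
c=cap('wrist'); C=cloud(c)
print(bush(C,533,95),bush(C,632,110))
g=c['color'].max(2); m=np.zeros_like(g); m[10:115,225:295]=(g[10:115,225:295]<70)
n,l,st,_=cv2.connectedComponentsWithStats(m); i=1+np.argmax(st[1:,4]); v,u=np.where(l==i); print(st[i])
P=np.array([onz(c,(a,b),0)[:2] for a,b in zip(u,v)],np.float32); b=cv2.minAreaRect(P); print(b,cv2.boxPoints(b))
E
```

```text
(((527.9989013671875, 96.03074645996094), 20.36468505859375), np.float64(44.18652028612033), 578) (((637.603759765625, 109.16243743896484), 19.929183959960938), np.float64(44.330790836668115), 578)
[ 240   14   47   89 2923]
((587.9974975585938, 319.1181640625), (105.35415649414062, 56.194480895996094), 84.18006134033203) [[554.7 269.6]
 [610.6 263.9]
 [621.3 368.7]
 [565.4 374.4]]
```

Run:
```python
from h import *
np.set_printoptions(precision=1,suppress=True)
c=cap('wrist'); C=cloud(c)
g=c['color'].max(2)
for v in (12,14,16,18,20,22,24,40,70,95,100,104): print(v,g[v,232:296:2])
L=[];Rr=[]
for v in range(28,96):
    row=(g[v,225:300]<70).astype(int); k=np.where(row)[0]
    # longest run
    runs=np.split(k,np.where(np.diff(k)>1)[0]+1); r=max(runs,key=len)
    L.append(onz(c,(225+r[0]-.5,v))[:2]);Rr.append(onz(c,(225+r[-1]+.5,v))[:2])
for n,E in (('L',L),('R',Rr)):
    E=np.array(E); p=np.polyfit(E[:,1],E[:,0],1); print(n,p,np.polyval(p,[270,345,365]),np.std(np.polyval(p,E[:,1])-E[:,0]))
# rails from depth: points 9..17 tall
m=(C[...,2]>10)&(C[...,2]<17)&(abs(C[...,0]-588)<36)&(C[...,1]>268)&(C[...,1]<362); P=C[m]
for y in range(270,362,15):
    q=P[abs(P[:,1]-y)<5]; print(y,np.median(q[q[:,0]<588,0]) if len(q) else None,np.median(q[q[:,0]>588,0]) if len(q) else None,len(q))
m=(C[...,2]>22)&(C[...,2]<40)&(abs(C[...,0]-590)<30)&(C[...,1]>340)&(C[...,1]<400); P=C[m]; print('stop',P.min(0) if len(P) else 0,P.max(0) if len(P) else 0)
for v in (14,18,22,26): print(v,c and onz(c,(263,v)))
```

```text
12 [161 160 156 150 146 132 145 149 150 149 149 149 150 148 149 147 148 147
 147 146 142 137 140 129 138 138 150 145 156 155 151 150]
14 [162 161 157 149 147  74  62  74  90 108 120 130 137 141 144 149 152 150
 151 152 150 149 150 147 148 146 148 146 150 155 152 151]
16 [162 160 156 152 146 101  75  64  59  60  60  60  59  58  56  68  83 102
 119 130 138 143 145 149 152 154 152 150 150 154 153 150]
18 [161 161 157 151 148 133 155 127  59  59  60  60  60  59  60  60  59  59
  59  57  61  59  55  59  75  96 110 125 141 153 151 151]
20 [163 161 156 153 148 141 153 114  32  32  52  47  69  59  58  61  57  59
  59  59  60  59  58  60  58  59  60  60 147 154 152 150]
22 [162 163 158 152 145 145 155 109  25  27  26  25  29  27  29  26  28  50
  47  65  61  55  58  57  59  80 131 130 158 155 152 150]
24 [162 163 157 151 133 151 156  95  29  24  27  26  24  22  27  27  26  29
  27  27  28  26  27  28  23  87 154 156 157 154 153 149]
40 [162 162 158 154 140 154 128  26  27  29  29  29  27  29  27  29  29  29
  28  26  29  31  29  27  89 156 155 161 156 155 152 151]
70 [161 160 157 140 153 104 
[... 357 characters left out ...]
 157 156 154 151]
104 [138 154 153 146 156 155 154 151 149 155 159 156 155 156 156 156 158 156
 149 149 121 152 161 147 152 163 162 159 157 156 153 151]
L [  0.1 532.6] [560.  567.6 569.6] 0.3788529521938355
R [  0.1 578.6] [606.2 613.9 615.9] 0.39018421481435206
270 556.7423410349778 609.5986233724058 51
285 558.2675486731569 610.784999604944 74
300 559.7516343751479 611.7577451909559 81
315 561.3405649312193 613.9416173071764 85
330 561.6037547947398 614.7654046592944 75
345 564.2370087599586 616.8083009981158 77
360 565.6914371828634 617.7323778800775 56
stop [563.9 362.4  22.1] [619.6 374.6  32.2]
14 [591.3 374.1   0. ]
18 [591.3 369.6   0. ]
22 [591.4 365.    0. ]
26 [591.4 360.4   0. ]
```

Run:
```python
from h import *
go(528,96,110,-5.8)
```

```text
at [580.1 200.6 301.3] yaw 0.1 shift-first [-104.5  -52.4  191.3] az 0.104 turn-first [-109.4  -41.3  191.3]
```

```bash
python3 -m jog '[{"tx":0,"ty":0,"tz":0,"ax":0,"ay":0,"az":0.104,"jaw":-1},{"tx":-27,"ty":-10,"tz":48,"ax":0,"ay":0,"az":0,"jaw":-1},{"tx":-27,"ty":-10,"tz":48,"ax":0,"ay":0,"az":0,"jaw":-1},{"tx":-27,"ty":-10,"tz":48,"ax":0,"ay":0,"az":0,"jaw":-1},{"tx":-28,"ty":-11,"tz":47,"ax":0,"ay":0,"az":0,"jaw":-1}]' 20 >/dev/null
python3 -m jog '[{"tx":0,"ty":0,"tz":0,"ax":0,"ay":0,"az":0,"jaw":-1}]'
python3 - <<'E'
from h import *
c=cap('wrist'); C=cloud(c)
print(bush(C,528,96)); 
for z in (528,96,16),: go(*z,-5.8)
E
```

```text
time_s: 4.53
eef_pos: [526.0, 95.3, 107.7]
ee_rot: [-0.002, 0.743, 0.669, -0.002]
force: [0.5, 0.3, 0.9]
grip_width: 0.999
grip_force: 0.0
(((528.1683349609375, 95.49082946777344), 19.873403549194336), np.float64(44.414182601480775), 2208)
at [528.   96.1 110.1] yaw -5.9 shift-first [-0.1  0.1 94.1] az -0.002 turn-first [-0.1  0.1 94.1]
```

```bash
python3 -m jog '[{"tx":0,"ty":0,"tz":40,"ax":0,"ay":0,"az":0,"jaw":-1},{"tx":0,"ty":0,"tz":35,"ax":0,"ay":0,"az":0,"jaw":-1},{"tx":0,"ty":0,"tz":19,"ax":0,"ay":0,"az":0,"jaw":-1},{"tx":0,"ty":0,"tz":0,"ax":0,"ay":0,"az":0,"jaw":-1}]' 20
python3 -m jog '[{"tx":0,"ty":0,"tz":0,"ax":0,"ay":0,"az":0,"jaw":1},{"tx":0,"ty":0,"tz":0,"ax":0,"ay":0,"az":0,"jaw":1},{"tx":0,"ty":0,"tz":0,"ax":0,"ay":0,"az":0,"jaw":1},{"tx":0,"ty":0,"tz":0,"ax":0,"ay":0,"az":0,"jaw":1},{"tx":0,"ty":0,"tz":0,"ax":0,"ay":0,"az":0,"jaw":1}]' 20
python3 - <<'E'
from h import *
go(575,190,16); go(578.9,229.7,16); go(590.8,346.1,16)
E
```

```text
time_s: 5.08
eef_pos: [529.0, 97.1, 16.8]
ee_rot: [0.0, 0.742, 0.67, 0.0]
force: [-0.0, 0.9, 0.6]
grip_width: 1.0
grip_force: 0.0
time_s: 5.7
eef_pos: [528.7, 96.5, 17.3]
ee_rot: [0.0, 0.743, 0.67, 0.001]
force: [-1.7, 0.7, 6.7]
grip_width: 0.455
grip_force: 20.4
at [528.7  96.5  17.3] yaw -5.9 shift-first [97.8 36.5  1.4] az 0.0 turn-first [97.8 36.5  1.4]
at [528.7  96.5  17.3] yaw -5.9 shift-first [137.7  36.3   1.4] az 0.0 turn-first [137.7  36.3   1.4]
at [528.7  96.5  17.3] yaw -5.9 shift-first [254.7  36.1   1.4] az 0.0 turn-first [254.7  36.1   1.4]
```

```bash
python3 -m jog '[{"tx":20,"ty":8,"tz":0,"ax":0,"ay":0,"az":0,"jaw":1},{"tx":20,"ty":8,"tz":0,"ax":0,"ay":0,"az":0,"jaw":1},{"tx":20,"ty":8,"tz":0,"ax":0,"ay":0,"az":0,"jaw":1},{"tx":20,"ty":8,"tz":0,"ax":0,"ay":0,"az":0,"jaw":1},{"tx":20,"ty":4.2,"tz":0,"ax":0,"ay":0,"az":0,"jaw":1}]' 20
python3 -m jog '[{"tx":16,"ty":0,"tz":0,"ax":0,"ay":0,"az":0,"jaw":1},{"tx":16,"ty":0,"tz":0,"ax":0,"ay":0,"az":0,"jaw":1},{"tx":16,"ty":0,"tz":0,"ax":0,"ay":0,"az":0,"jaw":1},{"tx":16,"ty":0,"tz":0,"ax":0,"ay":0,"az":0,"jaw":1},{"tx":16,"ty":0,"tz":0,"ax":0,"ay":0,"az":0,"jaw":1}]' 20
python3 - <<'E'
from h import *
go(590.8,346.1,17)
c=cap('wrist');save(c,'w3.png')
E
```

```text
time_s: 6.32
eef_pos: [575.4, 192.1, 17.3]
ee_rot: [0.001, 0.743, 0.67, 0.0]
force: [-1.0, -3.8, 5.4]
grip_width: 0.46
grip_force: 20.4
time_s: 6.95
eef_pos: [583.3, 271.6, 17.3]
ee_rot: [0.001, 0.743, 0.67, 0.0]
force: [-0.5, -4.0, 5.7]
grip_width: 0.459
grip_force: 20.4
at [583.3 271.6  17.3] yaw -5.9 shift-first [74.8 -0.2  0.3] az 0.0 turn-first [74.8 -0.2  0.3]
```

View pics/w3.png

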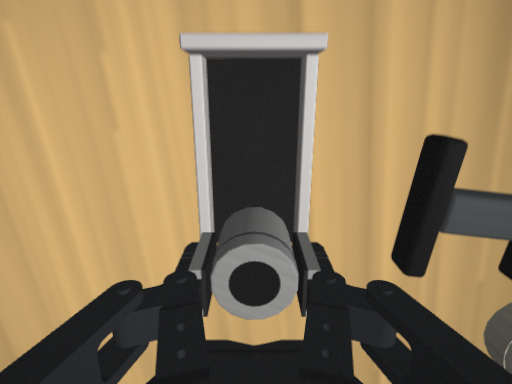

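The bushing stands upright in the grip, centred between the rails at about (255,260), with the stop at row 45.

```bash
python3 -m jog '[{"tx":16,"ty":0,"tz":0,"ax":0,"ay":0,"az":0,"jaw":1},{"tx":16,"ty":0,"tz":0,"ax":0,"ay":0,"az":0,"jaw":1},{"tx":16,"ty":0,"tz":0,"ax":0,"ay":0,"az":0,"jaw":1},{"tx":14,"ty":0,"tz":0,"ax":0,"ay":0,"az":0,"jaw":1},{"tx":8,"ty":0,"tz":0,"ax":0,"ay":0,"az":0,"jaw":1}]' 20
python3 -m jog '[{"tx":3,"ty":0,"tz":0,"ax":0,"ay":0,"az":0,"jaw":1},{"tx":2,"ty":0,"tz":0,"ax":0,"ay":0,"az":0,"jaw":1},{"tx":0,"ty":0,"tz":0,"ax":0,"ay":0,"az":0,"jaw":1}]' 20
python3 -m jog '[{"tx":1,"ty":0,"tz":0,"ax":0,"ay":0,"az":0,"jaw":1},{"tx":0,"ty":0,"tz":0,"ax":0,"ay":0,"az":0,"jaw":1}]' 20
```

```text
time_s: 7.62
eef_pos: [590.4, 341.1, 17.3]
ee_rot: [0.001, 0.743, 0.67, 0.0]
force: [-1.6, -4.8, 7.2]
grip_width: 0.458
grip_force: 20.9
time_s: 8.0
eef_pos: [591.0, 345.7, 17.3]
ee_rot: [0.001, 0.743, 0.67, 0.0]
force: [0.3, -3.7, 5.6]
grip_width: 0.461
grip_force: 20.8
time_s: 8.25
eef_pos: [591.1, 346.6, 17.3]
ee_rot: [0.001, 0.743, 0.67, 0.0]
force: [0.7, -4.5, 6.3]
grip_width: 0.458
grip_force: 20.8
```

```bash
for i in 1 2 3; do python3 -m jog '[{"tx":1,"ty":0,"tz":0,"ax":0,"ay":0,"az":0,"jaw":1},{"tx":0,"ty":0,"tz":0,"ax":0,"ay":0,"az":0,"jaw":1}]' 20 | grep -E "eef|force:"; done
```

```text
eef_pos: [591.3, 347.5, 17.3]
force: [-0.6, -4.9, 5.7]
grip_force: 20.8
eef_pos: [591.3, 348.0, 17.3]
force: [-0.1, -7.5, 7.8]
grip_force: 20.9
eef_pos: [591.4, 348.1, 17.3]
force: [-2.6, -11.1, 9.0]
grip_force: 21.1
```

The first bushing is against the stop (contact at y≈348). I'll release it, opening only partly because the pedal is close, then rise.

```bash
python3 -m jog '[{"tx":-1,"ty":0,"tz":0,"ax":0,"ay":0,"az":0,"jaw":-0.3},{"tx":0,"ty":0,"tz":0,"ax":0,"ay":0,"az":0,"jaw":-0.3},{"tx":0,"ty":0,"tz":0,"ax":0,"ay":0,"az":0,"jaw":-0.3},{"tx":0,"ty":0,"tz":-15,"ax":0,"ay":0,"az":0,"jaw":-0.3},{"tx":0,"ty":0,"tz":-45,"ax":0,"ay":0,"az":0,"jaw":-0.3}]' 20
python3 -m jog '[{"tx":0,"ty":0,"tz":-33,"ax":0,"ay":0,"az":0,"jaw":-1},{"tx":0,"ty":0,"tz":0,"ax":0,"ay":0,"az":0,"jaw":-1}]' 20
python3 - <<'E'
from h import *
c=cap('wrist'); C=cloud(c)
print(bush(C,591.3,348))
go(637.6,109.2,110,-5.8)
E
```

```text
time_s: 9.62
eef_pos: [589.6, 349.0, 75.6]
ee_rot: [-0.001, 0.743, 0.67, -0.002]
force: [1.0, 0.4, 1.3]
grip_width: 0.649
grip_force: 0.0
time_s: 9.88
eef_pos: [592.0, 350.0, 113.6]
ee_rot: [0.001, 0.743, 0.67, 0.003]
force: [0.4, 0.2, -1.1]
grip_width: 1.0
grip_force: 0.0
(((591.1372680664062, 346.3428649902344), 19.885269165039062), np.float64(44.376064088468354), 2082)
at [591.1 349.6 111.2] yaw -5.9 shift-first [-234.4   70.9    1. ] az -0.002 turn-first [-234.5   70.6    1. ]
```

```bash
python3 -m jog '[{"tx":-47,"ty":14,"tz":0,"ax":0,"ay":0,"az":0,"jaw":-1},{"tx":-47,"ty":14,"tz":0,"ax":0,"ay":0,"az":0,"jaw":-1},{"tx":-47,"ty":14,"tz":0,"ax":0,"ay":0,"az":0,"jaw":-1},{"tx":-47,"ty":14,"tz":0,"ax":0,"ay":0,"az":0,"jaw":-1},{"tx":-47,"ty":14.6,"tz":0,"ax":0,"ay":0,"az":0,"jaw":-1}]' 20 >/dev/null
python3 -m jog '[{"tx":0,"ty":0,"tz":0,"ax":0,"ay":0,"az":0,"jaw":-1},{"tx":0,"ty":0,"tz":0,"ax":0,"ay":0,"az":0,"jaw":-1}]' 20
python3 - <<'E'
from h import *
c=cap('wrist'); C=cloud(c)
b=bush(C,637,109); print(b); go(*b[0][0],17)
E
```

```text
time_s: 10.8
eef_pos: [636.3, 108.8, 108.6]
ee_rot: [-0.001, 0.743, 0.67, -0.0]
force: [-0.2, 0.4, 0.1]
grip_width: 1.0
grip_force: 0.0
(((637.5348510742188, 108.61959838867188), 19.903457641601562), np.float64(44.41970587275253), 2193)
at [636.3 109.4 108.8] yaw -5.8 shift-first [-0.6  1.4 91.8] az 0.0 turn-first [-0.6  1.4 91.8]
```

```bash
python3 -m jog '[{"tx":0,"ty":1.2,"tz":40,"ax":0,"ay":0,"az":0,"jaw":-1},{"tx":0,"ty":0,"tz":33,"ax":0,"ay":0,"az":0,"jaw":-1},{"tx":0,"ty":0,"tz":19,"ax":0,"ay":0,"az":0,"jaw":-1},{"tx":0,"ty":0,"tz":0,"ax":0,"ay":0,"az":0,"jaw":-1}]' 20
python3 -m jog '[{"tx":0,"ty":0,"tz":0,"ax":0,"ay":0,"az":0,"jaw":1},{"tx":0,"ty":0,"tz":0,"ax":0,"ay":0,"az":0,"jaw":1},{"tx":0,"ty":0,"tz":0,"ax":0,"ay":0,"az":0,"jaw":1},{"tx":0,"ty":0,"tz":0,"ax":0,"ay":0,"az":0,"jaw":1},{"tx":0,"ty":0,"tz":0,"ax":0,"ay":0,"az":0,"jaw":1}]' 20
python3 - <<'E'
from h import *
go(575.3,192,17); go(587.2,308.2,17)
E
```

```text
time_s: 11.35
eef_pos: [637.3, 108.9, 16.4]
ee_rot: [-0.001, 0.742, 0.67, -0.001]
force: [-1.2, -0.5, 0.1]
grip_width: 1.001
grip_force: 0.0
time_s: 11.98
eef_pos: [638.4, 108.2, 18.4]
ee_rot: [0.0, 0.743, 0.67, 0.001]
force: [-2.5, -0.5, 6.3]
grip_width: 0.461
grip_force: 20.1
at [638.4 108.2  18.4] yaw -5.9 shift-first [ 76.9 -71.4   1.3] az 0.0 turn-first [ 76.9 -71.4   1.3]
at [638.4 108.2  18.4] yaw -5.9 shift-first [193.7 -71.5   1.3] az 0.0 turn-first [193.7 -71.5   1.3]
```

```bash
python3 -m jog '[{"tx":15,"ty":-15,"tz":0,"ax":0,"ay":0,"az":0,"jaw":1},{"tx":15,"ty":-15,"tz":0,"ax":0,"ay":0,"az":0,"jaw":1},{"tx":16,"ty":-15,"tz":0,"ax":0,"ay":0,"az":0,"jaw":1},{"tx":16,"ty":-15,"tz":0,"ax":0,"ay":0,"az":0,"jaw":1},{"tx":15,"ty":-11.4,"tz":0,"ax":0,"ay":0,"az":0,"jaw":1}]' 20
python3 -m jog '[{"tx":16,"ty":0,"tz":0,"ax":0,"ay":0,"az":0,"jaw":1},{"tx":16,"ty":0,"tz":0,"ax":0,"ay":0,"az":0,"jaw":1},{"tx":16,"ty":0,"tz":0,"ax":0,"ay":0,"az":0,"jaw":1},{"tx":16,"ty":0,"tz":0,"ax":0,"ay":0,"az":0,"jaw":1},{"tx":16,"ty":0,"tz":0,"ax":0,"ay":0,"az":0,"jaw":1}]' 20
python3 - <<'E'
from h import *
go(587.2,308.2,17)
E
```

```text
time_s: 12.6
eef_pos: [575.2, 192.6, 18.4]
ee_rot: [0.001, 0.742, 0.67, 0.001]
force: [3.4, -3.4, 5.7]
grip_width: 0.457
grip_force: 20.9
time_s: 13.22
eef_pos: [583.4, 271.7, 18.5]
ee_rot: [0.001, 0.742, 0.67, 0.0]
force: [3.0, -2.2, 3.4]
grip_width: 0.46
grip_force: 21.4
at [583.4 271.7  18.5] yaw -5.9 shift-first [36.7 -0.   1.4] az 0.0 turn-first [36.7 -0.   1.4]
```

```bash
python3 -m jog '[{"tx":12,"ty":0,"tz":0,"ax":0,"ay":0,"az":0,"jaw":1},{"tx":12,"ty":0,"tz":0,"ax":0,"ay":0,"az":0,"jaw":1},{"tx":8,"ty":0,"tz":0,"ax":0,"ay":0,"az":0,"jaw":1},{"tx":2,"ty":0,"tz":0,"ax":0,"ay":0,"az":0,"jaw":1},{"tx":0,"ty":0,"tz":0,"ax":0,"ay":0,"az":0,"jaw":1}]' 20| grep -E "eef|force:"
for i in 1 2 3 ; do python3 -m jog '[{"tx":1,"ty":0,"tz":0,"ax":0,"ay":0,"az":0,"jaw":1},{"tx":0,"ty":0,"tz":0,"ax":0,"ay":0,"az":0,"jaw":1}]' 20 | grep -E "eef|force:"; done
```

```text
eef_pos: [586.9, 305.5, 18.4]
force: [-0.8, -4.1, 7.1]
grip_force: 21.6
eef_pos: [586.9, 306.2, 18.4]
force: [-0.7, -5.0, 8.0]
grip_force: 21.7
eef_pos: [587.0, 307.1, 18.4]
force: [0.6, -4.8, 7.3]
grip_force: 21.7
eef_pos: [587.1, 307.6, 18.3]
force: [-1.4, -8.5, 8.9]
grip_force: 21.7
```

```bash
python3 -m jog '[{"tx":1,"ty":0,"tz":0,"ax":0,"ay":0,"az":0,"jaw":1},{"tx":0,"ty":0,"tz":0,"ax":0,"ay":0,"az":0,"jaw":1}]' 20 | grep -E "eef|force:"
python3 -m jog '[{"tx":0,"ty":0,"tz":0,"ax":0,"ay":0,"az":0,"jaw":-0.3},{"tx":0,"ty":0,"tz":0,"ax":0,"ay":0,"az":0,"jaw":-0.3},{"tx":0,"ty":0,"tz":0,"ax":0,"ay":0,"az":0,"jaw":-0.3},{"tx":0,"ty":0,"tz":-15,"ax":0,"ay":0,"az":0,"jaw":-0.3},{"tx":0,"ty":0,"tz":-45,"ax":0,"ay":0,"az":0,"jaw":-0.3}]' 20 >/dev/null
python3 -m jog '[{"tx":0,"ty":0,"tz":-53,"ax":0,"ay":0,"az":0,"jaw":-1},{"tx":0,"ty":0,"tz":-53,"ax":0,"ay":0,"az":0,"jaw":-1},{"tx":0,"ty":0,"tz":0,"ax":0,"ay":0,"az":0,"jaw":-1}]' 20
python3 - <<'E'
from h import *
c=cap('wrist'); C=cloud(c); save(c,'w4.png')
print(bush(C,591.3,348,r=23),bush(C,587,307,r=23))
go(330,-62,250,90);go(430,-62,280,-90); print(sense()['joints'])
E
```

```text
eef_pos: [587.1, 307.7, 18.3]
force: [-1.6, -13.2, 10.3]
grip_force: 21.8
time_s: 15.85
eef_pos: [588.5, 310.2, 189.4]
ee_rot: [0.002, 0.742, 0.67, 0.005]
force: [0.7, -0.1, 0.3]
grip_width: 0.997
grip_force: 0.0
(((591.0538940429688, 345.47308349609375), 20.374252319335938), np.float64(44.441585759717725), 1359) (((586.6704711914062, 308.4284973144531), 21.591129302978516), np.float64(44.34951539179454), 1250)
at [587.5 309.8 186. ] yaw -5.9 shift-first [-396.2 -217.7  -65.6] az 1.468 turn-first [-257.2  371.7  -65.6]
at [587.5 309.8 186. ] yaw -5.9 shift-first [-385.8 -118.1  -95.2] az 1.468 turn-first [-157.1  371.7  -95.2]
[3.09290203e-01 6.57081226e-01 1.08844558e+00 4.12999269e-05
 1.39159741e+00 4.12091919e-01]
```

View pics/w4.png

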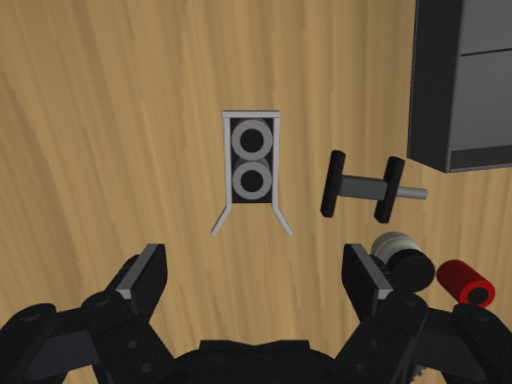

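Both bushings stand in the lane, touching each other and the stop, at about (252,140) and (252,181). The pedal is undisturbed, so on to the tongs.

```bash
python3 -m jog '[{"tx":-48,"ty":-12,"tz":-12,"ax":0,"ay":0,"az":0,"jaw":-1},{"tx":-48,"ty":-12,"tz":-12,"ax":0,"ay":0,"az":0,"jaw":-1},{"tx":-48,"ty":-12,"tz":-12,"ax":0,"ay":0,"az":0,"jaw":-1},{"tx":-48,"ty":-12,"tz":-12,"ax":0,"ay":0,"az":0,"jaw":-1},{"tx":-48,"ty":-12,"tz":-12,"ax":0,"ay":0,"az":0,"jaw":-1}]' >/dev/null
python3 -m jog '[{"tx":-48,"ty":-12,"tz":-12,"ax":0,"ay":0,"az":0,"jaw":-1},{"tx":-48,"ty":-12,"tz":-12,"ax":0,"ay":0,"az":0,"jaw":-1},{"tx":-48,"ty":-12,"tz":-12,"ax":0,"ay":0,"az":0,"jaw":-1},{"tx":0,"ty":0,"tz":0,"ax":0,"ay":0,"az":0.16,"jaw":-1},{"tx":0,"ty":0,"tz":0,"ax":0,"ay":0,"az":0.16,"jaw":-1}]' >/dev/null
python3 -m jog '[{"tx":0,"ty":0,"tz":0,"ax":0,"ay":0,"az":0.16,"jaw":-1},{"tx":0,"ty":0,"tz":0,"ax":0,"ay":0,"az":0.16,"jaw":-1},{"tx":0,"ty":0,"tz":0,"ax":0,"ay":0,"az":0.16,"jaw":-1},{"tx":0,"ty":0,"tz":0,"ax":0,"ay":0,"az":0.16,"jaw":-1},{"tx":0,"ty":0,"tz":0,"ax":0,"ay":0,"az":0.16,"jaw":-1}]' >/dev/null
python3 -m jog '[{"tx":0,"ty":0,"tz":0,"ax":0,"ay":0,"az":0.16,"jaw":-1},{"tx":0,"ty":0,"tz":0,"ax":0,"ay":0,"az":0.16,"jaw":-1},{"tx":0,"ty":0,"tz":0,"ax":0,"ay":0,"az":0.028,"jaw":-1},{"tx":0,"ty":0,"tz":0,"ax":0,"ay":0,"az":0,"jaw":-1}]'
python3 - <<'E'
from h import *
np.set_printoptions(precision=1,suppress=True)
T=pose(); print(T[:3,3],T[:2,1])
c=cap('wrist'); save(c,'w5.png'); C=cloud(c)
for q in ['cone','tongs','tongs_grip','tongs_jaws','tray']:
    for r in place_of(q,'wrist')[:2]:
        print(q,round(r['conf'],2),np.array(r['centre']),onz(c,r['centre'],0),bydepth(c,r['centre']))
m=(abs(C[...,1]+55)<60)&(C[...,0]>395)&(C[...,0]<620)&(C[...,2]>9)&(C[...,2]<35); P=C[m]
for x in range(395,620,10):
    q=P[abs(P[:,0]-x)<4]
    if len(q): mid=(q[:,1].min()+q[:,1].max())/2; print(x,q[:,1].min(),q[q[:,1]<mid,1].max(),q[q[:,1]>mid,1].min(),q[:,1].max(),len(q))
E
```

```text
time_s: 18.27
eef_pos: [451.8, -62.5, 278.9]
ee_rot: [-0.0, 1.0, 0.001, -0.0]
force: [-0.1, -0.8, 0.0]
grip_width: 0.998
grip_force: 0.0
[451.8 -62.5 278.9] [ 0. -1.]
cone 0.9 [356.   41.2] [ 588.3 -188.5    0. ] [ 585.  -181.2   23.8]
cone 0.49 [503.   68.9] [ 554.3 -377.6    0. ] [ 554.2 -376.     2.1]
tongs 0.62 [254.3 173.3] [416.6 -61.    0. ] [418.9 -61.    8.4]
tray 0.85 [503.4  66. ] [ 557.7 -377.2    0. ] [ 557.5 -375.4    2.4]
405 -61.993552436344814 -56.436922899585035 -55.07555594618738 -48.17238477985732 38
415 -63.37881272910268 -55.08873438432052 -55.07880205036709 -46.7813288215103 79
425 -66.05500829867574 -61.961669641551495 -46.86098624503297 -42.74694024330834 32
435 -70.05496094116278 -66.00447591840097 -42.815911997907335 -38.84204298697507 33
445 -72.68529099167192 -68.66823209887386 -38.96143520203424 -33.57854220707652 38
455 -76.51391490327126 -71.36005187284253 -35.04865704865536 -29.90156420472529 38
465 -77.82853463174473 -75.15159549536583 -31.21896642256623 -28.591782850454884 37
475 -77.65531412850092 -76.29164936517296 -30.160870364037493 -27.45755135
[... 399 characters left out ...]
822107 -19.830488391964728 35
535 -81.78806441088622 -79.16987245571232 -21.451949760177143 -18.88637845850112 41
545 -81.68710838114102 -79.02681169010917 -20.74554302106303 -17.92777021410071 44
555 -81.44910344495857 -78.81427636783191 -20.404227994499188 -17.31956358219079 45
565 -81.25757017935446 -78.64609302334469 -19.905550283448747 -17.467482439669936 40
575 -81.08022433399047 -78.51773856600875 -19.87520245888274 -15.663819825237013 47
585 -82.04390915153719 -78.53828405237238 -18.43936657317486 -14.603595605522429 51
595 -82.9192918039623 -79.31569067437637 -17.214005765630958 -12.829429053409235 56
605 -82.83653062187348 -79.5991779099252 -16.07832272021198 -13.032723802303472 34
```

View pics/w5.png

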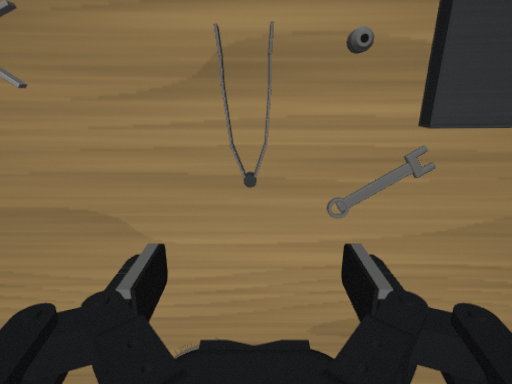

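The view shows the tongs with their hinge at (250,180) and jaws at about (243,25). The cone is at (361,40), the spanner at (380,185), and the tray's edge is on the right.

```bash
python3 - <<'E'
from h import *
go(502,-51.4,0,-87.7)
E
python3 -m jog '[{"tx":0,"ty":0,"tz":50,"ax":0,"ay":0,"az":-0.04,"jaw":-1},{"tx":25,"ty":-4,"tz":55,"ax":0,"ay":0,"az":0,"jaw":-1},{"tx":25,"ty":-4,"tz":55,"ax":0,"ay":0,"az":0,"jaw":-1},{"tx":0,"ty":0,"tz":40,"ax":0,"ay":0,"az":0,"jaw":-1},{"tx":0,"ty":0,"tz":0,"ax":0,"ay":0,"az":0,"jaw":-1}]' 30
python3 - <<'E'
from h import *
np.set_printoptions(precision=1,suppress=True)
go(502,-51.4,0,-87.7)
c=cap('wrist'); C=cloud(c)
for z0,z1 in ((8,18),(20,24),(23,30)): print(bush(C,585,-187,z0,z1))
m=(abs(C[...,1]+50)<50)&(C[...,0]>470)&(C[...,0]<620)&(C[...,2]>12)&(C[...,2]<25); P=C[m]
for x in range(480,620,15):
    q=P[abs(P[:,0]-x)<4]
    if len(q): print(x,(q[:,1].min()+q[:,1].max())/2,q[:,1].max()-q[:,1].min(),len(q))
E
```

```text
at [452.  -62.6 279.3] yaw -90.0 shift-first [ 50.1 -11.1 279.3] az -0.04 turn-first [ 50.5  -9.2 279.3]
time_s: 19.2
eef_pos: [500.3, -52.1, 77.3]
ee_rot: [-0.001, 1.0, 0.02, -0.003]
force: [0.5, -0.7, 0.6]
grip_width: 0.997
grip_force: 0.0
at [500.3 -52.1  77.3] yaw -87.7 shift-first [ 2.2 -0.5 77.3] az 0.0 turn-first [ 2.2 -0.5 77.3]
(((587.9472045898438, -189.12794494628906), 14.35896110534668), np.float64(12.990411190306872), 469)
(((588.2622680664062, -188.4208984375), 13.634744644165039), np.float64(21.983854769375228), 572)
(((588.2437133789062, -188.21902465820312), 11.82923698425293), np.float64(25.238001311542178), 1059)
480 -52.5155988359763 52.68754112559317 115
495 -51.77258568905005 55.58171007153206 125
510 -51.144595827155214 58.61500644987083 133
525 -50.5504609764776 61.49487012845147 138
540 -50.26347196753799 63.182317071731504 145
555 -49.52707331720508 64.30067105512401 160
570 -48.91105806031159 65.1554241204152 170
585 -48.16972450990498 67.81686761896984 207
600 -47.68791995983415 70.41294567126141 218
```

```bash
python3 -m jog '[{"tx":1,"ty":0,"tz":40,"ax":0,"ay":0,"az":0,"jaw":-1},{"tx":0,"ty":0,"tz":26,"ax":0,"ay":0,"az":0,"jaw":-1},{"tx":0,"ty":0,"tz":11,"ax":0,"ay":0,"az":0,"jaw":-1},{"tx":0,"ty":0,"tz":0,"ax":0,"ay":0,"az":0,"jaw":-1}]' 30
python3 -m jog '[{"tx":0,"ty":0,"tz":0,"ax":0,"ay":0,"az":0,"jaw":-0.18},{"tx":0,"ty":0,"tz":0,"ax":0,"ay":0,"az":0,"jaw":-0.18},{"tx":0,"ty":0,"tz":0,"ax":0,"ay":0,"az":0,"jaw":-0.18},{"tx":0,"ty":0,"tz":0,"ax":0,"ay":0,"az":0,"jaw":-0.18},{"tx":0,"ty":0,"tz":0,"ax":0,"ay":0,"az":0,"jaw":-0.18}]' 30
```

```text
time_s: 19.75
eef_pos: [503.3, -52.9, 3.4]
ee_rot: [0.0, 1.0, 0.02, 0.001]
force: [-0.2, 0.8, 0.6]
grip_width: 0.995
grip_force: 0.0
time_s: 20.38
eef_pos: [503.8, -52.9, 3.8]
ee_rot: [0.001, 1.0, 0.02, 0.002]
force: [0.5, 0.3, 7.5]
grip_width: 0.593
grip_force: 6.1
```

```bash
python3 -m jog '[{"tx":0,"ty":0,"tz":-15,"ax":0,"ay":0,"az":0,"jaw":-0.18},{"tx":0,"ty":0,"tz":-25,"ax":0,"ay":0,"az":0,"jaw":-0.18},{"tx":0,"ty":0,"tz":-20,"ax":0,"ay":0,"az":0,"jaw":-0.18},{"tx":0,"ty":0,"tz":0,"ax":0,"ay":0,"az":0,"jaw":-0.18},{"tx":0,"ty":0,"tz":0,"ax":0,"ay":0,"az":0,"jaw":-0.18}]' 30
python3 - <<'E'
from h import *
np.set_printoptions(precision=1,suppress=True)
T=pose(); print(T[:3,3])
c=cap('wrist'); save(c,'w6.png'); C=cloud(c)
for z0,z1 in ((20,24),(23,30)): print(bush(C,588,-188,z0,z1))
P=((C.reshape(-1,3)-T[:3,3])@T[:3,:3])
m=(abs(P[:,1])<50)&(P[:,0]>20)&(P[:,0]<130)&(P[:,2]<20)&(P[:,2]>-60); P=P[m]
for x in range(25,120,10):
    q=P[abs(P[:,0]-x)<4]
    if len(q): 
        for s in (q[q[:,1]<0],q[q[:,1]>0]):
            print(x,'y',s[:,1].min(),s[:,1].max(),'z',np.percentile(s[:,2],5),np.percentile(s[:,2],95),len(s))
E
```

```text
time_s: 21.0
eef_pos: [502.4, -52.5, 62.0]
ee_rot: [-0.0, 1.0, 0.02, -0.0]
force: [-0.3, -0.2, -0.7]
grip_width: 0.588
grip_force: 4.0
[502.4 -52.5  62. ]
(((587.9346923828125, -187.89337158203125), 13.497448921203613), np.float64(21.924307763302608), 571)
(((587.3427734375, -186.84561157226562), 10.97806167602539), np.float64(25.015648951116248), 673)
25 y -28.498407369667078 -23.705009733773192 z -27.801437669967164 -5.067953401082329 282
25 y 21.013183998748723 24.968778061720517 z -28.309438352955382 -5.175209174691552 278
35 y -28.389488257618044 -24.481160463773083 z -34.556207864174276 -11.196317307444952 312
35 y 21.62706795081719 25.065322800595172 z -34.74691691245914 -10.984870416345602 305
45 y -28.052073550774168 -24.697470562097198 z -41.239460879395914 -18.21244783023989 374
45 y 21.423980061973488 24.68012312424722 z -41.16542364029886 -18.738251845869065 359
55 y -27.74185526245485 -23.999997418274017 z -48.055716505522675 -25.184461245385958 450
55 y 21.02025667945241 24.56064474431 z -48.13691225915207 -25.010322716833805 453
65 y -28.181851369946944 -24.07462119374669 z -54.867616302236506 -31.887979268694984 676
65 y 20.803398242098098 25.156697348141748 z -54.772118183579785 -32.222387021384314 679
75 y -29.147076139100985 -24.33265980460924 z -59.5761720068971 -37.68249697168422 839
75 y 20.942173329395803 25.544378341123714 z -59.54841189018042 -37.79820085261626 854
85 y -26.194624062872283 -24.887488108577113 z -59.547913930771806 -43.082016849236446 585
85 y 21.606001024602783 22.95151492887804 z -59.050719327270066 -43.06205384818872 583
95 y -29.54594050935366 -25.2238875065349 z -58.64837736194004 -48.82452682887179 469
95 y 22.049423049922517 26.533888737201224 z -58.81273024911605 -48.39163257636462 464
```

View pics/w6.png

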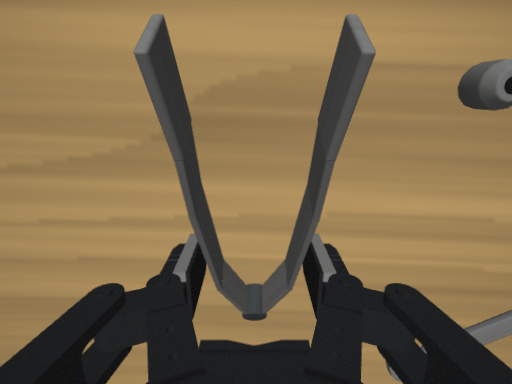

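The tongs pitched about 34° jaws-up: the hinge end is the heavier and it never left the bench. The cone at (490,85) is untouched. I'll set the tongs down flat, regrip deeper and slide them level along the bench to the cone. I'll yaw them clockwise so the hinge stays clear of the spanner.

```bash
python3 -m jog '[{"tx":0,"ty":0,"tz":20,"ax":0,"ay":0,"az":0,"jaw":-0.18},{"tx":0,"ty":0,"tz":20,"ax":0,"ay":0,"az":0,"jaw":-0.18},{"tx":0,"ty":0,"tz":12,"ax":0,"ay":0,"az":0,"jaw":-0.18},{"tx":0,"ty":0,"tz":6,"ax":0,"ay":0,"az":0,"jaw":-0.18},{"tx":0,"ty":0,"tz":0,"ax":0,"ay":0,"az":0,"jaw":-0.18}]' 30
python3 -m jog '[{"tx":0,"ty":0,"tz":0,"ax":0,"ay":0,"az":0,"jaw":-1},{"tx":0,"ty":0,"tz":0,"ax":0,"ay":0,"az":0,"jaw":-1},{"tx":0,"ty":0,"tz":0,"ax":0,"ay":0,"az":0,"jaw":-1},{"tx":0,"ty":0,"tz":0,"ax":0,"ay":0,"az":0,"jaw":-1}]' 30
cat >> h.py <<'E'
def tongs(save_as=None):
    T=pose(); c=cap('wrist'); C=cloud(c)
    if save_as: save(c,save_as)
    P=((C.reshape(-1,3)-T[:3,3])@T[:3,:3]); m=(abs(P[:,1])<48)&(P[:,0]>20)&(P[:,0]<140)&(P[:,2]<20)&(P[:,2]>-60)&(C.reshape(-1,3)[:,2]>5); P=P[m]
    for x in range(35,135,12):
        q=P[abs(P[:,0]-x)<4]
        if len(q)>5:
            a,b=q[q[:,1]<0],q[q[:,1]>0]
            print(x,'y in/out',[round(float(k),1) for k in (a[:,1].min(),a[:,1].max(),b[:,1].min(),b[:,1].max())],'top z',round(float(T[2,3]-np.percentile(q[:,2],5)),1),len(q))
    if len(P): print('tip x',P[:,0].max())
    return c,C
E
python3 - <<'E'
from h import *
s=sense(); print(s['eef_pos'],s['joints'],s['force'])
tongs()
E
```

```text
time_s: 21.68
eef_pos: [502.6, -52.6, 4.2]
ee_rot: [-0.0, 1.0, 0.02, -0.0]
force: [-0.5, -0.1, -0.7]
grip_width: 0.589
grip_force: 4.0
time_s: 22.18
eef_pos: [502.7, -52.6, 4.4]
ee_rot: [0.0, 1.0, 0.02, 0.0]
force: [-0.4, 0.5, -0.9]
grip_width: 1.005
grip_force: 0.0
[502.68776679 -52.57284781   4.40087074] [-3.36396569e-01  5.76785702e-01  1.78273592e+00  2.74515125e-05
  7.81875107e-01  1.19459313e+00] [-0.40906783  0.45547834 -0.87982432]
35 y in/out [-33.4, -29.4, 26.6, 30.2] top z 20.8 478
47 y in/out [-33.6, -30.2, 26.9, 30.2] top z 20.7 486
59 y in/out [-33.8, -30.3, 27.2, 30.5] top z 20.8 538
71 y in/out [-34.2, -30.1, 26.9, 31.2] top z 21.0 631
83 y in/out [-35.3, -30.9, 27.7, 32.5] top z 21.2 713
95 y in/out [-36.1, -31.8, 28.9, 33.4] top z 21.3 786
107 y in/out [-37.0, -32.7, 29.9, 33.9] top z 21.2 225
tip x 105.5966634550647
```

```bash
python3 -m jog '[{"tx":0,"ty":-1.6,"tz":4.5,"ax":0,"ay":0,"az":0,"jaw":-1},{"tx":0,"ty":0,"tz":0,"ax":0,"ay":0,"az":0,"jaw":-0.18},{"tx":0,"ty":0,"tz":0,"ax":0,"ay":0,"az":0,"jaw":-0.18},{"tx":0,"ty":0,"tz":0,"ax":0,"ay":0,"az":0,"jaw":-0.18},{"tx":0,"ty":0,"tz":0,"ax":0,"ay":0,"az":0,"jaw":-0.18}]' 30
python3 - <<'E'
from h import *
s=sense(); print(s['grip_width'],s['force'],s['grip_force'])
c,C=tongs(); print(bush(C,588,-188,20,24),bush(C,588,-188,23,30))
d=np.radians(-50); u=np.array([np.cos(d),np.sin(d)]); cone=np.array([588,-188.3])
p=cone-88*u; q=cone-(88+55)*u
print('grip at cone',p,'pre',q,'hinge pre',cone-235*u); go(*q,0); go(*q,0,40)
E
```

```text
time_s: 22.85
eef_pos: [503.2, -51.1, 0.3]
ee_rot: [0.0, 1.0, 0.02, 0.001]
force: [0.5, 1.0, 4.6]
grip_width: 0.591
grip_force: 5.4
0.5910079223244318 [0.49064062 0.97362845 4.61912891] 5.355497309719794
35 y in/out [-29.0, -25.1, 21.6, 25.0] top z 20.7 469
47 y in/out [-28.9, -25.2, 21.3, 24.5] top z 20.7 485
59 y in/out [-28.6, -25.5, 21.0, 24.2] top z 20.8 506
71 y in/out [-28.9, -24.9, 20.3, 24.3] top z 20.9 587
83 y in/out [-29.7, -25.4, 20.6, 24.5] top z 21.1 700
95 y in/out [-30.1, -26.1, 21.1, 25.0] top z 21.3 768
107 y in/out [-30.6, -26.6, 21.5, 25.4] top z 20.9 265
tip x 106.37498086899451
(((0.0, 0.0), 0.0), np.float64(nan), 0) (((0.0, 0.0), 0.0), np.float64(nan), 0)
grip at cone [ 531.43469035 -120.88808901] pre [496.08137181 -78.75564463] hinge pre [436.94491172  -8.27955587]
at [ 5.032e+02 -5.110e+01  3.000e-01] yaw -87.7 shift-first [-8.2 27.3  0.3] az 0.0 turn-first [-8.2 27.3  0.3]
at [ 5.032e+02 -5.110e+01  3.000e-01] yaw -87.7 shift-first [-8.2 27.3  0.3] az 0.912 turn-first [16.6 23.2  0.3]
  return _methods._mean(a, axis=axis, dtype=dtype,
  ret = ret.dtype.type(ret / rcount)
```

```bash
python3 -m jog '[{"tx":-4,"ty":13,"tz":0,"ax":0,"ay":0,"az":0,"jaw":-0.18},{"tx":-4,"ty":14,"tz":0,"ax":0,"ay":0,"az":0,"jaw":-0.18},{"tx":0,"ty":0,"tz":0,"ax":0,"ay":0,"az":0.1,"jaw":-0.18},{"tx":0,"ty":0,"tz":0,"ax":0,"ay":0,"az":0.1,"jaw":-0.18},{"tx":0,"ty":0,"tz":0,"ax":0,"ay":0,"az":0.1,"jaw":-0.18}]' 30
python3 -m jog '[{"tx":0,"ty":0,"tz":0,"ax":0,"ay":0,"az":0.12,"jaw":-0.18},{"tx":0,"ty":0,"tz":0,"ax":0,"ay":0,"az":0.12,"jaw":-0.18},{"tx":0,"ty":0,"tz":0,"ax":0,"ay":0,"az":0.12,"jaw":-0.18},{"tx":0,"ty":0,"tz":0,"ax":0,"ay":0,"az":0.12,"jaw":-0.18},{"tx":0,"ty":0,"tz":0,"ax":0,"ay":0,"az":0.13,"jaw":-0.18}]' 30
python3 -m jog '[{"tx":0,"ty":0,"tz":0,"ax":0,"ay":0,"az":0,"jaw":-0.18}]' 30 >/dev/null
python3 - <<'E'
from h import *
c,C=tongs('w7.png'); b=bush(C,588,-188,22,30); print(b)
T=pose(); print('cone in tool',T[:3,:3].T@(np.array([*b[0][0],0])-T[:3,3])); print(sense()['joints'])
E
```

```text
time_s: 23.52
eef_pos: [495.8, -78.4, 0.0]
ee_rot: [0.0, 0.991, -0.131, 0.0]
force: [-0.0, 0.3, 4.8]
grip_width: 0.591
grip_force: 4.9
time_s: 24.15
eef_pos: [495.8, -78.4, 0.1]
ee_rot: [0.0, 0.906, -0.423, 0.0]
force: [-0.9, 0.2, 4.0]
grip_width: 0.593
grip_force: 4.8
35 y in/out [-28.9, -25.0, 21.5, 24.6] top z 20.7 474
47 y in/out [-29.3, -25.5, 20.7, 24.3] top z 20.7 480
59 y in/out [-29.4, -26.0, 19.9, 23.4] top z 20.8 519
71 y in/out [-30.0, -26.1, 19.0, 22.8] top z 21.1 624
83 y in/out [-31.4, -26.8, 19.0, 23.0] top z 21.3 699
95 y in/out [-32.4, -27.9, 19.1, 23.0] top z 21.3 783
107 y in/out [-32.3, -29.2, 19.2, 23.0] top z 20.9 162
tip x 106.25403362211257
(((0.0, 0.0), 0.0), np.float64(nan), 0)
cone in tool [-3.80174681e+02  3.27549146e+02 -1.12908415e-01]
[-3.90596516e-01  5.79622021e-01  1.79506904e+00  7.87394573e-06
  7.66822244e-01  2.04807986e+00]
  return _methods._mean(a, axis=axis, dtype=dtype,
  ret = ret.dtype.type(ret / rcount)
```

View pics/w7.png

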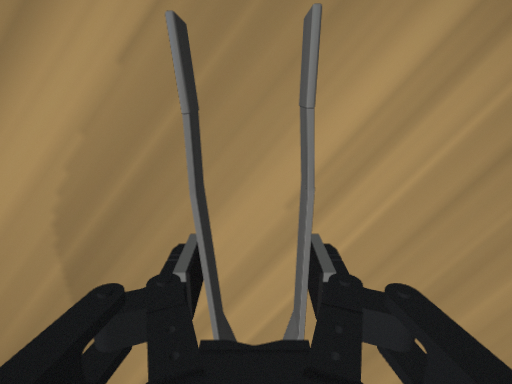

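Run:
```python
from h import *
T=pose(); print('cone in tool',T[:3,:3].T@(np.array([588,-188.2,0])-T[:3,3]))
```

```text
cone in tool [ 1.43522494e+02  5.86601062e-01 -6.38094215e-02]
```

```bash
python3 -m jog '[{"tx":0,"ty":4.8,"tz":0,"ax":0,"ay":0,"az":0,"jaw":-0.18},{"tx":10,"ty":0,"tz":0,"ax":0,"ay":0,"az":0,"jaw":-0.18},{"tx":10,"ty":0,"tz":0,"ax":0,"ay":0,"az":0,"jaw":-0.18},{"tx":5,"ty":0,"tz":0,"ax":0,"ay":0,"az":0,"jaw":-0.18},{"tx":0,"ty":0,"tz":0,"ax":0,"ay":0,"az":0,"jaw":-0.18}]' 30
python3 - <<'E'
from h import *
c,C=tongs('w8.png')
T=pose(); P=(C-T[:3,3])@T[:3,:3]; m=(C[...,2]>8)&(abs(P[...,1]+4)<16)&(P[...,0]>95)&(P[...,0]<140)
p=P[m]; print(len(p),p.min(0) if len(p) else 0,p.max(0) if len(p) else 0)
E
```

```text
time_s: 24.95
eef_pos: [508.5, -101.1, -0.3]
ee_rot: [0.0, 0.907, -0.422, 0.0]
force: [0.5, -1.1, 1.5]
grip_width: 0.595
grip_force: 4.1
35 y in/out [-28.9, -25.1, 21.5, 24.9] top z 20.8 476
47 y in/out [-29.1, -25.5, 20.8, 24.1] top z 20.7 479
59 y in/out [-29.3, -26.0, 20.1, 23.5] top z 20.7 520
71 y in/out [-30.2, -25.8, 19.2, 22.8] top z 21.1 615
83 y in/out [-31.0, -26.7, 19.1, 23.2] top z 21.1 708
95 y in/out [-32.1, -27.7, 19.3, 23.2] top z 21.2 788
107 y in/out [-32.1, -0.2, 0.1, 23.4] top z 20.4 717
tip x 110.20167467758807
485 [105.30860307 -12.89947606 -21.39331873] [109.94007834   6.32984315  -8.30077372]
```

View pics/w8.png

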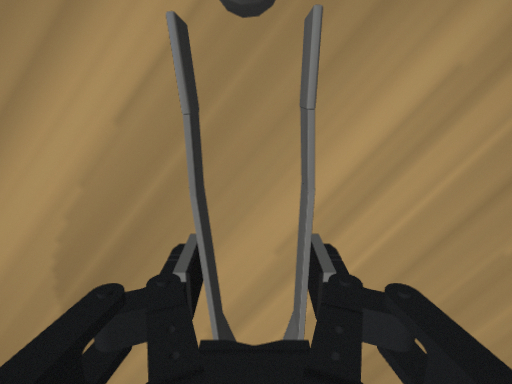

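The cone at (247,5) is centred between the jaw tips at columns 173 and 318. I'll advance and close.

```bash
python3 -m jog '[{"tx":10,"ty":0,"tz":0,"ax":0,"ay":0,"az":0,"jaw":-0.18},{"tx":10,"ty":0,"tz":0,"ax":0,"ay":0,"az":0,"jaw":-0.18},{"tx":9,"ty":0,"tz":0,"ax":0,"ay":0,"az":0,"jaw":-0.18},{"tx":0,"ty":0,"tz":0,"ax":0,"ay":0,"az":0,"jaw":-0.18}]' 30
python3 -m jog '[{"tx":0,"ty":0,"tz":0,"ax":0,"ay":0,"az":0,"jaw":0.1},{"tx":0,"ty":0,"tz":0,"ax":0,"ay":0,"az":0,"jaw":0.3},{"tx":0,"ty":0,"tz":0,"ax":0,"ay":0,"az":0,"jaw":1},{"tx":0,"ty":0,"tz":0,"ax":0,"ay":0,"az":0,"jaw":1},{"tx":0,"ty":0,"tz":0,"ax":0,"ay":0,"az":0,"jaw":1}]' 45
python3 - <<'E'
from h import *
c,C=tongs('w9.png'); s=sense(); print(s['grip_width'],s['grip_force'],s['force'],s['eef_pos'])
E
```

```text
time_s: 25.5
eef_pos: [527.2, -123.3, -0.3]
ee_rot: [0.0, 0.907, -0.422, 0.0]
force: [-0.3, -0.0, -0.7]
grip_width: 0.592
grip_force: 4.1
time_s: 26.12
eef_pos: [527.9, -123.5, 1.2]
ee_rot: [0.0, 0.907, -0.421, 0.002]
force: [0.2, -3.5, 8.5]
grip_width: 0.453
grip_force: 44.0
35 y in/out [-22.0, -18.8, 14.3, 17.7] top z 20.6 376
47 y in/out [-21.5, -18.4, 12.8, 16.4] top z 20.7 376
59 y in/out [-21.7, -18.0, 11.4, 15.1] top z 20.6 447
71 y in/out [-21.6, -17.7, 10.0, 13.9] top z 20.9 506
83 y in/out [-22.1, -0.2, 0.1, 13.4] top z 25.9 2015
95 y in/out [-22.4, -0.3, 0.1, 12.9] top z 26.0 2136
107 y in/out [-22.4, -19.0, 8.7, 12.5] top z 20.7 108
tip x 105.4776944849126
0.4536697828134888 43.952969448215526 [ 0.26756623 -2.88767481  7.78451135] [ 527.84474901 -123.50451461    1.15285101]
```

View pics/w9.png

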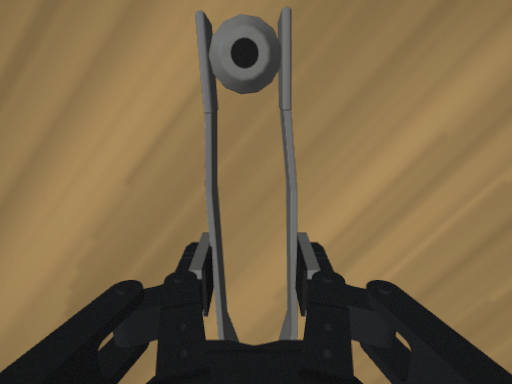

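The jaws are closed on the cone at (245,53), and the hand is well clear of it. Lifting.

```bash
python3 -m jog '[{"tx":0,"ty":0,"tz":-8,"ax":0,"ay":0,"az":0,"jaw":1},{"tx":0,"ty":0,"tz":-15,"ax":0,"ay":0,"az":0,"jaw":1},{"tx":0,"ty":0,"tz":-15,"ax":0,"ay":0,"az":0,"jaw":1},{"tx":0,"ty":0,"tz":-12,"ax":0,"ay":0,"az":0,"jaw":1},{"tx":0,"ty":0,"tz":0,"ax":0,"ay":0,"az":0,"jaw":1}]' 45
python3 - <<'E'
from h import *
c,C=tongs(); T=pose(); print(T[:3,3])
P=(C-T[:3,3])@T[:3,:3]; m=(abs(P[...,1]+4)<11)&(P[...,0]>60)&(P[...,0]<115)&(P[...,2]<10)&(P[...,2]>-60); p=P[m]; print('cone',len(p),p.min(0),p.max(0))
tr=np.array([555,-378]); t=tr-T[:2,:3]@np.array([89,-4.5,0]); go(*t,110)
E
```

```text
time_s: 26.8
eef_pos: [527.3, -122.8, 50.9]
ee_rot: [-0.0, 0.907, -0.422, 0.001]
force: [0.2, 0.0, -1.6]
grip_width: 0.45
grip_force: 45.7
35 y in/out [-21.8, -18.7, 14.5, 17.8] top z 70.4 396
47 y in/out [-21.4, -18.1, 13.2, 16.8] top z 70.3 421
59 y in/out [-21.2, -17.5, 11.8, 15.5] top z 70.3 489
71 y in/out [-21.2, -17.3, 10.4, 14.2] top z 70.5 547
83 y in/out [-21.5, -0.2, 0.1, 13.7] top z 75.9 2041
95 y in/out [-21.8, -0.3, 0.1, 13.1] top z 76.0 2129
107 y in/out [-21.6, -5.3, 9.4, 12.8] top z 70.7 116
tip x 105.4191631472818
[ 526.85168912 -122.65148677   50.11314531]
cone 4104 [ 76.35850901 -14.98770094 -27.34974479] [103.72475922   6.97959258 -15.63244023]
at [ 526.9 -122.7   50.1] yaw -139.9 shift-first [124.4 147.6 -59.9] az 0.0 turn-first [124.4 147.6 -59.9]
```

```bash
python3 -m jog '[{"tx":0,"ty":0,"tz":-16,"ax":0,"ay":0,"az":0,"jaw":1},{"tx":5,"ty":5,"tz":-20,"ax":0,"ay":0,"az":0,"jaw":1},{"tx":15,"ty":15,"tz":-16,"ax":0,"ay":0,"az":0,"jaw":1},{"tx":20,"ty":22,"tz":-11,"ax":0,"ay":0,"az":0,"jaw":1},{"tx":20,"ty":25,"tz":0,"ax":0,"ay":0,"az":0,"jaw":1}]' 45 >/dev/null
python3 -m jog '[{"tx":20,"ty":25,"tz":0,"ax":0,"ay":0,"az":0,"jaw":1},{"tx":18,"ty":23,"tz":0,"ax":0,"ay":0,"az":0,"jaw":1},{"tx":14,"ty":18,"tz":0,"ax":0,"ay":0,"az":0,"jaw":1},{"tx":8,"ty":10,"tz":0,"ax":0,"ay":0,"az":0,"jaw":1},{"tx":0,"ty":0,"tz":0,"ax":0,"ay":0,"az":0,"jaw":1}]' 45
python3 - <<'E'
from h import *
tongs(); T=pose(); print('cone at',T@[89,-4.2,0,1])
c=cap('wrist');save(c,'w10.png');t=cap('top')
C=cloud(t); m=(abs(C[...,0]-555)<100)&(abs(C[...,1]+378)<120)&(C[...,2]>14)&(C[...,2]<40)
P=C[m][:,:2].astype(np.float32); r=cv2.minAreaRect(P); print('tray walls',len(P),r)
C=cloud(t);g=t['color'].max(2); m=(g<80)&(abs(C[...,0]-555)<100)&(abs(C[...,1]+378)<115)&(C[...,2]<40); print(cv2.minAreaRect(C[m][:,:2].astype(np.float32)))
E
```

```text
time_s: 28.1
eef_pos: [494.8, -306.8, 112.8]
ee_rot: [-0.0, 0.907, -0.422, -0.0]
force: [0.7, 0.3, -1.2]
grip_width: 0.453
grip_force: 45.7
35 y in/out [-21.8, -18.6, 14.5, 17.8] top z 132.3 395
47 y in/out [-21.5, -18.1, 13.1, 16.9] top z 132.2 423
59 y in/out [-21.2, -17.6, 11.8, 15.4] top z 132.3 493
71 y in/out [-21.1, -17.3, 10.4, 14.2] top z 132.6 541
83 y in/out [-21.4, -0.2, 0.1, 13.7] top z 137.8 2034
95 y in/out [-21.7, -0.3, 0.1, 13.2] top z 137.8 2135
107 y in/out [-21.7, -3.2, 9.3, 12.8] top z 132.4 116
tip x 105.15465268915368
cone at [ 555.48366829 -371.47982008  112.71160165    1.        ]
tray walls 166 ((560.286376953125, -378.8832702636719), (150.1639862060547, 192.16062927246094), 0.49899551272392273)
((561.3640747070312, -378.13568115234375), (144.4178924560547, 190.4725341796875), 0.36271023750305176)
```

View pics/w10.png

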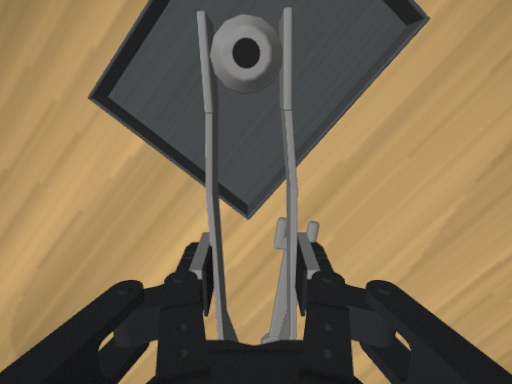

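The cone at (246,53) is held level over the dark tray, about 9 mm short of its middle. I'll correct that and settle, then hand in.

```bash
python3 -m jog '[{"tx":4,"ty":0.5,"tz":0,"ax":0,"ay":0,"az":0,"jaw":1},{"tx":4.5,"ty":0.5,"tz":0,"ax":0,"ay":0,"az":0,"jaw":1},{"tx":0,"ty":0,"tz":0,"ax":0,"ay":0,"az":0,"jaw":1},{"tx":0,"ty":0,"tz":0,"ax":0,"ay":0,"az":0,"jaw":1},{"tx":0,"ty":0,"tz":0,"ax":0,"ay":0,"az":0,"jaw":1}]' 45
python3 -m jog '[{"tx":0,"ty":0,"tz":0,"ax":0,"ay":0,"az":0,"jaw":1},{"tx":0,"ty":0,"tz":0,"ax":0,"ay":0,"az":0,"jaw":1},{"tx":0,"ty":0,"tz":0,"ax":0,"ay":0,"az":0,"jaw":1},{"tx":0,"ty":0,"tz":0,"ax":0,"ay":0,"az":0,"jaw":1},{"tx":0,"ty":0,"tz":0,"ax":0,"ay":0,"az":0,"jaw":1}]' 45
python3 - <<'E'
from h import *
tongs(); t=cap('top'); C=cloud(t); print(bush(C,591,347,r=23),bush(C,587,307,r=23)); print(finish_job())
E
```

```text
time_s: 28.88
eef_pos: [499.5, -313.6, 112.8]
ee_rot: [-0.0, 0.907, -0.422, -0.0]
force: [0.3, 0.5, -0.9]
grip_width: 0.452
grip_force: 45.7
time_s: 29.5
eef_pos: [499.5, -313.7, 112.8]
ee_rot: [0.0, 0.907, -0.422, -0.0]
force: [1.0, -1.0, -1.4]
grip_width: 0.453
grip_force: 45.7
35 y in/out [-21.8, -18.6, 14.5, 17.7] top z 132.4 396
47 y in/out [-21.5, -18.0, 13.1, 16.8] top z 132.2 425
59 y in/out [-21.2, -17.5, 11.8, 15.5] top z 132.3 483
71 y in/out [-21.1, -17.3, 10.4, 14.3] top z 132.6 541
83 y in/out [-21.4, -0.2, 0.1, 13.7] top z 137.7 2025
95 y in/out [-21.8, -0.3, 0.1, 13.3] top z 137.8 2141
107 y in/out [-21.4, -2.8, 9.4, 12.8] top z 132.5 117
tip x 105.26800200742031
(((591.8901977539062, 344.2147521972656), 19.89026641845703), np.float64(47.04347711735079), 128) (((586.9406127929688, 306.80224609375), 22.632497787475586), np.float64(47.38520713345463), 142)
the job is handed in; nothing more can be done
None
```

I handed the job in at 29.5 s: both bushings stand in the lane, the first against the end stop and the second against it, and the tongs hold the cone still over the middle of the drip tray, its underside about 11 cm above the bench.

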